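Check the tamping press on a bar gauge

ROBOT

A 6-joint arm with a two-finger parallel gripper is mounted at the origin on a cart in front of the work surface, level with it; the furniture and walls round the work are solid. World frame = base frame: x ahead of the robot, y to its left, z up, the work surface at z = 0. Lengths are in m, angles in rad, forces in N, time in s.
With the tool pointing down it reaches from about 0.25 to 0.8 m from the base axis. Payload 3.9 kg.
Tool frame: the origin (TCP) lies on the front face of the gripper's body, between the roots of the fingers; the fingertips stand 73 mm ahead of it and the grasp point (between the pads) lies 54 mm ahead of it; z points along the fingers, y is the line along which they close (so a half turn about z gives the same grasp; the last joint's range is limited). The gripper opens to 85 mm and grips with 20 to 120 N. Pads are 22 mm wide; open, the fingers measure 114 mm over their backs; the gripper's body (76 mm by 85 mm) begins 54 mm behind the grasp point. The pads swing forward as they close: fully open they stand 13 mm farther back than shut.
Start: joints at [-1.246, 0.26, -0.138, 1.173, 0, 1.571], TCP at [0.168, -0.498, 0.304] pointing down, gripper open.
Joint ranges: [-2.78, 2.78], [-0.83, 1.72], [-1.28, 1.37], [-1.9, 2.12], [-1.57, 1.48], [-3.14, 3.14]. Speed limits (rad/s): [2.57, 2.57, 3.14, 3.14, 3.14, 3.14].

INTERFACE

Orientations are given as a rotation vector (axis times angle).
In Python, from station import arm gives the robot as it stands. The module is installed in compiled form; this text tells all that it offers.
- The arm moves only by the tool jog_arm, never from a script. Its argument "commands" is a list of rows, each an object of numbers: "grip": the gripper's target within -1 to 1 (fully open at 1, half-way at 0, shut at -1); "tx", "ty", "tz": the shift along the tool's x, y, z in cm; "ax", "ay", "az": the turn, a rotation vector about the tool's x, y, z in rad. A call has 1 to 5 rows; each row shifts and turns the commanded pose from where the row before left it, along the tool's axes as they then stand; what a row does not reach is not made up. A row lasts 1/10 s, in which the tool goes at most 50 mm and 8.59 degrees, less where a joint would pass 70% of its speed; a pose out of reach is approached as far as the arm can. A call is refused whole if a number of a shift passes 5 or a number of a turn 0.15, either way. A call with a gripper value outside its range is refused whole. The fingers move at their own pace and stop on an object; "grip_force" is the grip in N (left out, the last holds). Time passes only in rows, so rows that do not move let the fingers close. It gives the time, the measured TCP pose, the force, the opening and the grip force at its end, in the units of the state.
- arm.state(): the state, without advancing time (a new reading comes with each control period).
- arm.grab_frame(name): name is "scene" or "top" or "wrist"; returns the picture (384x512x3 uint8, blue, green, red); there is no depth.
- arm.camera_info(name): a dict with "fx", "fy", "cx", "cy" (pixels), "R" (3x3) and "t" (3): a world point X has camera coordinates R X + t; the wrist camera has in their place "tool_from_camera" (4x4, takes a point from camera to tool coordinates, whose origin is the TCP and whose axes are the flange's). Camera axes: x right, y down, z forward; pixel columns grow to the right and rows downward; lengths in m; the calibration is good to about 2 mm. The wrist camera is an equidistant fisheye: a pixel r from the principal point sees the ray r / f radians off the axis. A picture is of the moment at which its call begins: read the wrist's pose just before it. camera_info takes no time and is no camera call.
- arm.sign_off(): hands the job in; it is judged then, once.
The state is a dict: "t": time; "joint_positions": joint angles; "dq": joint speeds; "joint_torque": joint torques, N m; "tool_pos": TCP position; "tool_rot": TCP orientation; "wrist_force": force on the tool from outside, world axes, zero at the start; "ft_torque": the same for the moment, N m; "opening": opening from 0.0 (shut) to 1.0 (fully open); "grasp_force": force on a finger pad.
Only numpy, scipy, OpenCV 4.12 (cv2) and the standard library are available. Lean on these libraries where they do the work, as an engineer would, in place of code of your own. Each camera call takes 0.05 s, during which the arm holds its last target. There are 200 camera calls.

TASK

Lay the loose steel bar across the two saddles of the press gauge, mark upward, and let go of it. Then take the coffee tamper by its handle and set it upright on the mark at the middle of the bar, and press gently straight down until the gauge's pointer stands between the two lines of its scale (about 11 N on the bar). Finish holding it there with the gripper still on the handle, and leave the other things on the counter where they are.

Things in the scene. Friction and masses are not known exactly. Their poses are not given: they have to be found in the camera images.
- gauge: press gauge, fixed: grey housing 90 (x) by 130 (y) mm, 38 mm high, below a sprung aluminium yoke with two saddles. Origin: centre of the underside; z up, y from saddle to saddle, x away from the scale side, which faces the robot. There a white upright plate has two dark level lines 8 mm apart; the yoke's dark pointer moves down in front of it
- seat_mid (a point): midway between the saddles at the height of their seats (105 mm above the counter unloaded); goes down with the yoke; axes as the gauge. Seats lie 67 to 93 mm either side along y. Lips 8 mm high: 47 mm apart inside across x, end lips 187 mm apart inside along y, open to the middle. Between the saddles a 30 mm wide beam runs 23 mm below the seats (collars at y = +-40 mm: 20 mm below)
- yoke (a joint): how far the yoke has gone down, m: 0 unloaded, stop at 0.030; spring 800 N/m (8 mm for each 6.4 N, the bar's weight included), damped, springs back. The bar alone gives about 0.003. The pointer stands on the upper line of the scale at 0.013 and on the lower line at 0.021
- load_bar: plain steel bar 40 mm (x) by 180 mm (y) by 14 mm high (z), 0.21 to 0.29 kg, loose, lying flat on the counter, to the left or to the right of the gauge; origin at the centre of its underside. Its top carries the mark; either end may go either way
- bar_mark (a point): the mark: a small engraved ring with a dot at the middle of the bar's top face, 14 mm above its underside; two engraved lines across the bar, 31 mm either side of it, frame the tamper's foot
- tamper: coffee tamper standing upright on the counter on the other side of the gauge from the bar: flat round steel foot 57 mm across and 19 mm high, a neck, and a wooden handle from 24 to 93 mm above the underside, round, up to 36 mm across, widest in its upper half; 0.36 to 0.46 kg. Origin at the centre of its flat underside, z up along the handle
- knob_left (a point): obstacle: foremost point of the black steam knob of the left coffee machine, 70 mm across, which juts out 300 to 370 mm above the counter; keep the gripper's body and wrist nearer to the robot than this
- knob_right (a point): obstacle: foremost point of the black knob of the right coffee machine, 70 mm across, which juts out 350 to 435 mm above the counter; keep the gripper's body and wrist nearer to the robot than this
- cocoa_shaker: bystander, to be left alone: closed shaker with a perforated top, 44 mm across, 90 mm high, to the far right; origin at the centre of its underside
- glass_shot: bystander, to be left alone: small shot glass, 48 mm across, 59 mm high, left of the gauge in front of the small coffee machine; origin at the centre of its underside
- pitcher_small: bystander, to be left alone: small steel milk pitcher, 71x85 mm, 92 mm high, behind and to the right of the gauge; origin at the centre of its underside
- basket_1: bystander, to be left alone: steel filter basket lying mouth down, 71 mm across, 26 mm high, behind the gauge; origin at the centre of its underside
- spoon_1: bystander, to be left alone: small spoon, 136x28x9 mm, lying behind the gauge, pointing away from the robot; origin at the centre of its underside
- cup_1: bystander, to be left alone: red cup with handle, 58x85 mm, 51 mm high, to the far left; origin at the centre of its underside
- tape: bystander, to be left alone: roll of tape lying flat, 91 mm across, 25 mm high, to the far right; origin at the centre of its underside

How it is judged:
On the way:
1. the bar lies flat across both saddles, between their lips, let go (x of load_bar in the frame of seat_mid between -0.006 and 0.006 m and y of load_bar in the frame of seat_mid between -0.006 and 0.006 m and z of load_bar in the frame of seat_mid between -0.004 and 0.004 m and angle between load_bar's own z axis and vertical below 0.04 rad and angle between the y axis of load_bar and the y axis of seat_mid, either way round below 0.1 rad and contact force between load_bar and gauge above 1 N and contact force between the fingers and load_bar below 0.1 N and linear speed of load_bar below 0.02 m/s), for 0.2 s.
At the end, for the whole second after the job is handed in: Bar flat in both saddles (6 mm, 0.1 rad), free of the fingers; tamper gripped by its handle, still, flat on the bar, upright within 0.07 rad, within 9 mm of the mark, pressing 5.5 to 18 N, yoke 0.0115 to 0.0225 m down (pointer between the lines, 1.5 mm to spare) (x of load_bar in the frame of seat_mid between -0.006 and 0.006 m and y of load_bar in the frame of seat_mid between -0.006 and 0.006 m and z of load_bar in the frame of seat_mid between -0.004 and 0.004 m and angle between load_bar's own z axis and vertical below 0.04 rad and angle between the y axis of load_bar and the y axis of seat_mid, either way round below 0.1 rad and contact force between load_bar and gauge above 1 N and contact force between the fingers and load_bar below 0.1 N and horizontal distance between tamper and bar_mark below 0.009 m and angle between tamper's own z axis and vertical below 0.07 rad and z of tamper in the frame of bar_mark between -0.003 and 0.003 m and value of joint yoke between 0.0115 and 0.0225 m and contact force between tamper and load_bar between 5.5 and 18 N and contact force between the fingers and tamper above 2 N and z of the grasp point in the frame of tamper below 0.1 m and linear speed of tamper below 0.02 m/s); the arm keeps its last pose, push and grip.
It fails at once if the tamper is pressed or knocked on the bar hard, above 25 N (contact force between tamper and load_bar above 25 N).
It fails at once if a bystander is pushed more than 25 mm from its place (distance of any of cocoa_shaker, glass_shot, pitcher_small, basket_1, spoon_1, cup_1, tape from where it was at the start of the episode above 0.025 m).
It also fails if it takes over 67 s, if anything falls off the work surface, if the arm or the gripper's body presses on something with over 40 N, if the wrist force passes 120 N, or if a joint passes its speed limit or range.

## Working session

There is one attempt and no reset: what is moved stays moved. The work goes in short steps, Python scripts to look and compute and a tool call to move; the robot and the scene stay as the last step left them, time stands still between calls to the robot, and variables do not carry over. Pictures are saved under pics/ and viewed, at most 10 in all, crops included, and the job is handed in when it is done.

Besides the shell and the picture viewer there is one more tool, called as name([rows], argument=value, ...), one row to a line, values as JSON. jog_arm: Moves the arm, as the interface text tells. Its arguments: {"type":"object","properties":{"commands":{"type":"array","items":{"type":"object","properties":{"grip":{"type":"number"},"tx":{"type":"number"},"ty":{"type":"number"},"tz":{"type":"number"},"ax":{"type":"number"},"ay":{"type":"number"},"az":{"type":"number"}}}},"grip_force":{"type":"number"}},"required":["commands"]}

```bash
mkdir -p pics; cat > h.py <<'E'
import numpy as np, cv2
from station import arm
from scipy.spatial.transform import Rotation as R
def ray(n,u,v):
    c=arm.camera_info(n); Rm=np.array(c["R"]); t=np.array(c["t"]).ravel()
    d=Rm.T@np.array([(u-c["cx"])/c["fx"],(v-c["cy"])/c["fy"],1]); return -Rm.T@t,d
def onplane(n,u,v,z):
    o,d=ray(n,u,v); return o+d*(z-o[2])/d[2]
def proj(n,X):
    c=arm.camera_info(n); p=np.array(c["R"])@np.array(X)+np.array(c["t"]).ravel()
    return c["fx"]*p[0]/p[2]+c["cx"],c["fy"]*p[1]/p[2]+c["cy"]
def wray(u,v,s):
    c=arm.camera_info("wrist"); T=np.array(c["tool_from_camera"])
    x,y=(u-c["cx"])/c["fx"],(v-c["cy"])/c["fy"]; r=np.hypot(x,y)+1e-12
    d=np.array([np.sin(r)*x/r,np.sin(r)*y/r,np.cos(r)])
    Q=R.from_rotvec(s["tool_rot"]).as_matrix()
    return Q@T[:3,3]+np.array(s["tool_pos"]),Q@T[:3,:3]@d
def wplane(u,v,z,s):
    o,d=wray(u,v,s); return o+d*(z-o[2])/d[2]
E
python3 - <<'E'
from h import *
s=arm.state(); print(s)
a=arm.grab_frame("scene");b=arm.grab_frame("top")
cv2.imwrite("pics/s0.png",a);cv2.imwrite("pics/t0.png",b)
for n in("scene","top"):
    c=arm.camera_info(n);print(n,c["fx"],-np.array(c["R"]).T@np.array(c["t"]).ravel(),np.round(c["R"],2).tolist())
print(arm.camera_info("wrist"),R.from_rotvec(s["tool_rot"]).as_matrix().round(3))
E
```

```text
{'t': 0.0, 'joint_positions': array([-1.24598790e+00,  2.60673333e-01, -1.39385585e-01,  1.17264943e+00,
        3.19724015e-07,  1.57076285e+00]), 'dq': array([ 1.06335016e-03,  3.02525200e-04, -8.30088456e-04,  6.85154825e-04,
       -1.02167670e-03,  4.26876136e-05]), 'joint_torque': array([-7.91680632e-04, -4.05676568e+01,  2.53921258e+01,  1.87559664e-02,
       -2.09514005e-04,  1.06689066e-05]), 'tool_pos': array([ 0.16737333, -0.49704818,  0.30306408]), 'tool_rot': array([-3.09838306e+00, -5.07714790e-01,  4.84785898e-04]), 'wrist_force': array([ 0.37493328,  0.10735284, -1.29835754]), 'ft_torque': array([-0.02555647,  0.00215428, -0.00478098]), 'grasp_force': 0.0, 'opening': 1.002976154135057}
scene 358.21931432700666 [-0.03483723 -1.10881346  0.96112844] [[0.88, -0.48, -0.0], [-0.25, -0.45, -0.86], [0.41, 0.75, -0.52]]
top 454.383545616574 [ 0.11911843 -0.18790212  1.83359437] [[0.33, -0.94, -0.0], [-0.91, -0.32, -0.27], [0.25, 0.09, -0.96]]
{'fx': 297.3186396354542, 'fy': 297.3186396354542, 'cx': 254.9999151523496, 'cy': 189.63673071823763, 'tool_from_camera': array([[-2.67583837e-04, -9.55428215e-01, -2.95223398e-01,
         7.63924804e-02],
       [ 9.99999906e-01, -3.55968181e-04,  2.45638499e-04,
         5.73151482e-04],
       [-3.39780088e-04, -2.95223304e-01,  9.55428221e-01,
        -7.04084553e-02],
       [ 0.00000000e+00,  0.00000000e+00,  0.00000000e+00,
         1.00000000e+00]])} [[ 0.948  0.319 -0.001]
 [ 0.319 -0.948  0.002]
 [ 0.    -0.002 -1.   ]]
```

View pics/s0.png

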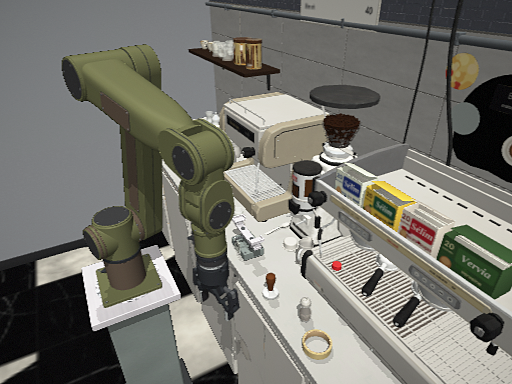

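View pics/t0.png

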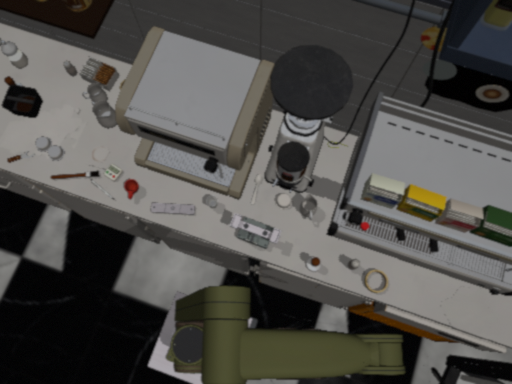

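The top view shows the bar at about (173,209), the gauge at (256,231), the tamper at (314,263), the shot glass at (209,201), the shaker at (354,264), and the knobs near (211,165) and (355,215). Next I'll enlarge and measure.

```bash
python3 - <<'E'
from h import *
b=cv2.imread("pics/t0.png")
for nm,u,v,z in [("bar",173,209,.014),("gauge",256,231,.08),("tamper",314,262,.09),("glass",209,201,.05),("knobL",211,165,.335),("knobR",355,215,.39),("pitch",308,207,.09),("shaker",354,264,.09)]:
    print(nm,onplane("top",u,v,z).round(3))
cv2.imwrite("pics/t0c.png",cv2.resize(b[150:290,130:340],None,fx=3.8,fy=3.8,interpolation=cv2.INTER_CUBIC))
E
```

```text
bar [0.451 0.296 0.014]
gauge [ 0.464 -0.064  0.08 ]
tamper [ 0.422 -0.315  0.09 ]
glass [0.525 0.16  0.05 ]
knobL [0.584 0.145 0.335]
knobR [ 0.561 -0.373  0.39 ]
pitch [ 0.622 -0.227  0.09 ]
shaker [ 0.465 -0.462  0.09 ]
```

View pics/t0c.png

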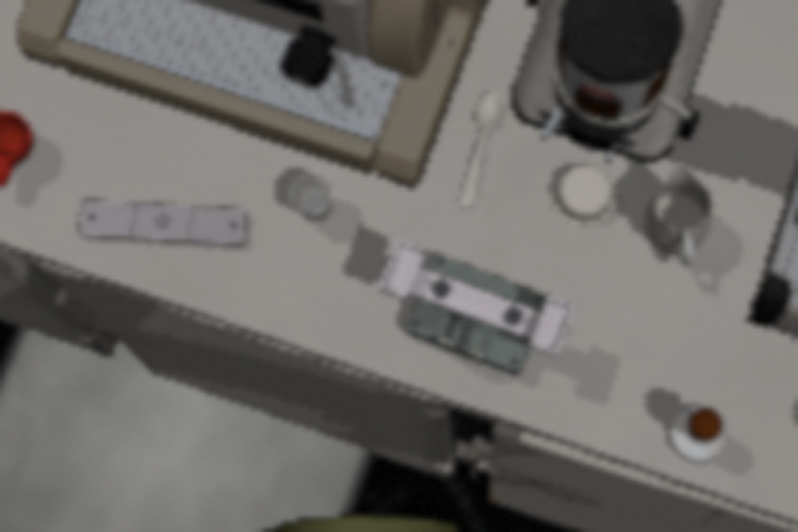

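Crop: the bar's corners are (80,200), (248,208), (246,245), (82,238), with the mark up at (163,222). The saddles are at (404,270) and (548,324).

```bash
python3 - <<'E'
from h import *
f=lambda u,v,z:onplane("top",130+u/3.8,150+v/3.8,z)
L=f(81,219,.014);Rr=f(247,226.5,.014);m=f(163,222,.014);d=L-Rr
print("bar",L,Rr,m,np.linalg.norm(d),"yaw of y",np.arctan2(-d[0],d[1]))
a=f(404,270,.105);b=f(548,324,.105);d=a-b
print("seats",a,b,(a+b)/2,np.linalg.norm(d),np.arctan2(-d[0],d[1]))
print("tamper top",f(706,423,.093),"foot",f(697,436,.015))
E
```

```text
bar [0.4270314  0.38282361 0.014     ] [0.47906437 0.20876581 0.014     ] [0.45349174 0.29707227 0.014     ] 0.18166877807563878 yaw of y 0.2904847105080748
seats [0.47142427 0.01984399 0.105     ] [ 0.46694175 -0.13775724  0.105     ] [ 0.46918301 -0.05895662  0.105     ] 0.15766496841403285 -0.028434499707038922
tamper top [ 0.42591765 -0.32031708  0.093     ] foot [ 0.42345992 -0.32139647  0.015     ]
```

```bash
cat >> h.py <<'E'
def plan(pos,psi,n,cur=None):
    """rows (cm, rad) for a straight move of the downward tool, listed for me to type in"""
    if cur is None:
        s=arm.state(); Q=R.from_rotvec(s["tool_rot"]).as_matrix(); cur=(np.array(s["tool_pos"]),np.arctan2(Q[1,0],Q[0,0]))
    p,a=np.array(cur[0],float),cur[1]; st=(np.array(pos)-p)/n; da=(psi-a)/n
    for i in range(n):
        c,s_=np.cos(a),np.sin(a); tgt=np.array(cur[0])+st*(i+1)-p
        r=np.round(np.array([c*tgt[0]+s_*tgt[1],s_*tgt[0]-c*tgt[1],-tgt[2]])*100,1)
        z=round(-(cur[1]+da*(i+1)-a),2); print(i+1,r,z)
        p=p+np.array([c*r[0]+s_*r[1],s_*r[0]-c*r[1],-r[2]])/100; a-=z
    print("end",p.round(4),round(a,3)); return p,a
E
python3 - <<'E'
from h import *
plan([.43,-.06,.30],1.54,13)
E
```

```text
1 [ 3.  -2.5  0. ] -0.09
2 [ 3.2 -2.3  0. ] -0.1
3 [ 3.4 -1.9  0.1] -0.09
4 [ 3.6 -1.7 -0. ] -0.09
5 [ 3.7 -1.2  0. ] -0.1
6 [ 3.8 -1.   0. ] -0.09
7 [ 3.9 -0.5  0.1] -0.09
8 [ 3.9 -0.2 -0. ] -0.1
9 [3.9 0.1 0. ] -0.09
10 [3.9 0.6 0. ] -0.09
11 [3.8 0.8 0.1] -0.1
12 [ 3.7  1.3 -0. ] -0.09
13 [3.6 1.6 0. ] -0.1
end [ 0.4301 -0.0604  0.3001] 1.545
```

jog_arm([
  {"tx":3.0,"ty":-2.5,"az":-0.09,"grip":1},
  {"tx":3.2,"ty":-2.3,"az":-0.1,"grip":1},
  {"tx":3.4,"ty":-1.9,"az":-0.09,"grip":1},
  {"tx":3.6,"ty":-1.7,"az":-0.09,"grip":1},
  {"tx":3.7,"ty":-1.2,"az":-0.1,"grip":1},
])

```text
invalid input
```

jog_arm([
  {"tx":3.8,"ty":-1.0,"az":-0.09},
  {"tx":3.9,"ty":-0.5,"az":-0.09},
  {"tx":3.9,"ty":-0.2,"az":-0.1},
  {"tx":3.9,"ty":0.1,"az":-0.09},
  {"tx":3.9,"ty":0.6,"az":-0.09},
])

```text
invalid input
```

jog_arm([
  {"tx":3.8,"ty":0.8,"az":-0.1},
  {"tx":3.7,"ty":1.3,"az":-0.09},
  {"tx":3.6,"ty":1.6,"az":-0.1},
  {"grip":1},
  {"grip":1},
])

```text
invalid input
```

```bash
python3 - <<'E'
from h import *
import pickle
s=arm.state(); w=arm.grab_frame("wrist"); cv2.imwrite("pics/w1.png",w); pickle.dump(s,open("w1.pkl","wb"))
cv2.imwrite("pics/w1c.png",cv2.resize(w,None,fx=1.5,fy=1.5,interpolation=cv2.INTER_CUBIC))
print(s["t"],s["tool_pos"],s["tool_rot"])
plan([.453,.297,.25],1.86,10)
E
```

```text
0.1 [ 0.16737228 -0.49709244  0.30313624] [-3.09852326e+00 -5.07621732e-01  4.48204215e-04]
1 [ 5.2 -6.6  0.5] -0.15
2 [ 6.2 -5.8  0.6] -0.16
3 [ 7.  -4.7  0.5] -0.15
4 [ 7.6 -3.6  0.5] -0.15
5 [ 8.1 -2.4  0.6] -0.16
6 [ 8.4 -1.1  0.5] -0.15
7 [8.4 0.2 0.5] -0.15
8 [8.3 1.4 0.6] -0.16
9 [8.  2.7 0.5] -0.15
10 [7.5 3.9 0.5] -0.16
end [0.4526 0.2969 0.2502] 1.865
```

View pics/w1c.png

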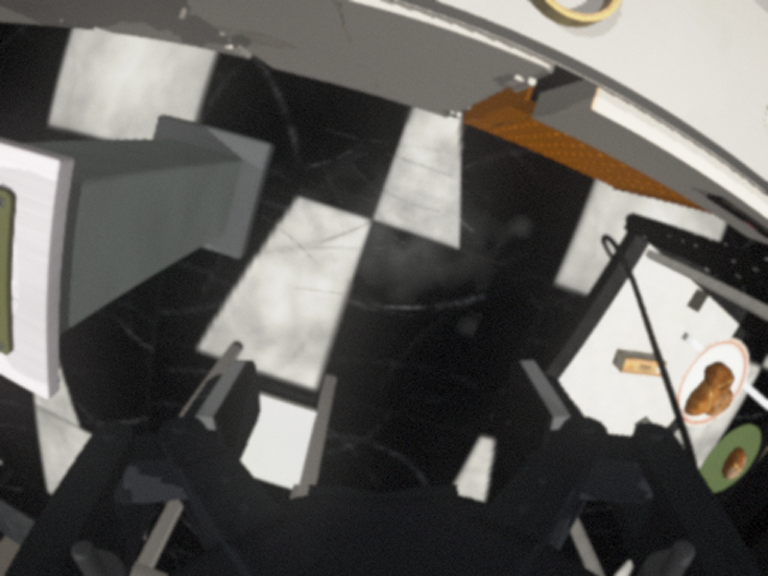

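The arm hasn't moved: the calls were refused and the picture shows the floor. I'll give every field in each row.

jog_arm([
  {"tx":3.0,"ty":-2.5,"tz":0,"ax":0,"ay":0,"az":-0.09,"grip":1},
  {"tx":3.2,"ty":-2.3,"tz":0,"ax":0,"ay":0,"az":-0.1,"grip":1},
  {"tx":3.4,"ty":-1.9,"tz":0,"ax":0,"ay":0,"az":-0.09,"grip":1},
  {"tx":3.6,"ty":-1.7,"tz":0,"ax":0,"ay":0,"az":-0.09,"grip":1},
  {"tx":3.7,"ty":-1.2,"tz":0,"ax":0,"ay":0,"az":-0.1,"grip":1},
], grip_force=40)

```text
t: 0.65
tool_pos: [0.2692, -0.3281, 0.3037]
tool_rot: [-2.894, -1.221, -0.0]
wrist_force: [0.7, 0.7, 0.2]
opening: 0.997
grasp_force: 0.0
```

jog_arm([
  {"tx":3.8,"ty":-1.0,"tz":0,"ax":0,"ay":0,"az":-0.09,"grip":1},
  {"tx":3.9,"ty":-0.5,"tz":0,"ax":0,"ay":0,"az":-0.09,"grip":1},
  {"tx":3.9,"ty":-0.2,"tz":0,"ax":0,"ay":0,"az":-0.1,"grip":1},
  {"tx":3.9,"ty":0.1,"tz":0,"ax":0,"ay":0,"az":-0.09,"grip":1},
  {"tx":3.9,"ty":0.6,"tz":0,"ax":0,"ay":0,"az":-0.09,"grip":1},
])

```text
t: 1.15
tool_pos: [0.3701, -0.16, 0.3038]
tool_rot: [-2.54, -1.849, 0.0]
wrist_force: [1.0, -0.2, 0.2]
opening: 1.002
grasp_force: 0.0
```

jog_arm([
  {"tx":3.8,"ty":0.8,"tz":0.2,"ax":0,"ay":0,"az":-0.1,"grip":1},
  {"tx":3.7,"ty":1.3,"tz":0,"ax":0,"ay":0,"az":-0.09,"grip":1},
  {"tx":3.6,"ty":1.6,"tz":0,"ax":0,"ay":0,"az":-0.1,"grip":1},
  {"tx":0,"ty":0,"tz":0,"ax":0,"ay":0,"az":0,"grip":1},
])

```text
t: 1.55
tool_pos: [0.4323, -0.0577, 0.3017]
tool_rot: [-2.242, -2.2, -0.003]
wrist_force: [-0.8, -1.3, -0.2]
opening: 0.999
grasp_force: 0.0
```

```bash
python3 - <<'E'
from h import *
import pickle
s=arm.state(); w=arm.grab_frame("wrist"); cv2.imwrite("pics/w2.png",w); pickle.dump(s,open("w2.pkl","wb"))
cv2.imwrite("pics/w2c.png",cv2.resize(w,None,fx=1.5,fy=1.5,interpolation=cv2.INTER_CUBIC))
print(s["t"],s["tool_pos"],s["tool_rot"])
plan([.453,.297,.25],1.86,10)
E
```

```text
1.55 [ 0.43232058 -0.05767428  0.30169404] [-2.24222111 -2.20031847 -0.00289602]
1 [3.6 0.1 0.5] -0.03
2 [3.5 0.3 0.5] -0.03
3 [3.6 0.3 0.5] -0.03
4 [3.5 0.5 0.6] -0.03
5 [3.5 0.6 0.5] -0.04
6 [3.5 0.7 0.5] -0.03
7 [3.5 0.8 0.5] -0.03
8 [3.5 0.9 0.5] -0.03
9 [3.4 1.  0.5] -0.03
10 [3.4 1.2 0.6] -0.03
end [0.4534 0.2974 0.2496] 1.859
```

View pics/w2c.png

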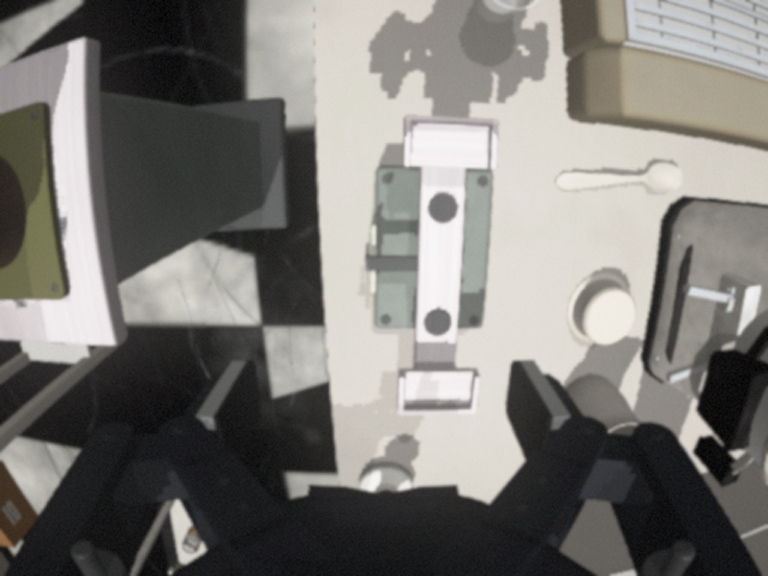

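The wrist view shows the gauge clearly: collars at (443,207) and (437,321) in the 1.5x picture, with the saddles' outer corners at (404,117), (498,117), (398,411) and (478,411). I'll measure from these and move on to the bar.

```bash
python3 - <<'E'
from h import *
import pickle
s=pickle.load(open("w2.pkl","rb")); f=lambda u,v,z: wplane((u+.5)/1.5-.5,(v+.5)/1.5-.5,z,s)
a=f(443,207,.085);b=f(437,321,.085);d=a-b;print("collars",a,b,(a+b)/2,np.linalg.norm(d),np.arctan2(-d[0],d[1]))
A=[f(u,v,.113) for u,v in[(404,117),(498,117),(398,411),(478,411)]];print(np.array(A).round(4))
l=(A[0]+A[1])/2;r=(A[2]+A[3])/2;d=l-r;print("lips mid",(l+r)/2,np.linalg.norm(d),np.arctan2(-d[0],d[1]))
E
```

```text
collars [ 0.47365356 -0.01899188  0.085     ] [ 0.47077402 -0.09822075  0.085     ] [ 0.47221379 -0.05860631  0.085     ] 0.07928118504036363 -0.03632852587713395
[[ 0.4476  0.0373  0.113 ]
 [ 0.5026  0.0384  0.113 ]
 [ 0.4424 -0.1534  0.113 ]
 [ 0.4984 -0.1561  0.113 ]]
lips mid [ 0.47276874 -0.05843673  0.113     ] 0.19260954218458992 -0.02467381649608713
```

jog_arm([
  {"tx":3.6,"ty":0.1,"tz":0.5,"ax":0,"ay":0,"az":-0.03,"grip":1},
  {"tx":3.5,"ty":0.3,"tz":0.5,"ax":0,"ay":0,"az":-0.03,"grip":1},
  {"tx":3.6,"ty":0.3,"tz":0.5,"ax":0,"ay":0,"az":-0.03,"grip":1},
  {"tx":3.5,"ty":0.5,"tz":0.6,"ax":0,"ay":0,"az":-0.03,"grip":1},
  {"tx":3.5,"ty":0.6,"tz":0.5,"ax":0,"ay":0,"az":-0.04,"grip":1},
])

```text
t: 2.1
tool_pos: [0.4418, 0.1167, 0.2755]
tool_rot: [2.069, 2.364, -0.002]
wrist_force: [-0.7, 0.2, -0.5]
opening: 1.002
grasp_force: 0.0
```

jog_arm([
  {"tx":3.5,"ty":0.7,"tz":0.5,"ax":0,"ay":0,"az":-0.03,"grip":1},
  {"tx":3.5,"ty":0.8,"tz":0.5,"ax":0,"ay":0,"az":-0.03,"grip":1},
  {"tx":3.5,"ty":0.9,"tz":0.5,"ax":0,"ay":0,"az":-0.03,"grip":1},
  {"tx":3.4,"ty":1.0,"tz":0.5,"ax":0,"ay":0,"az":-0.03,"grip":1},
  {"tx":3.4,"ty":1.2,"tz":0.6,"ax":0,"ay":0,"az":-0.03,"grip":1},
])

```text
t: 2.6
tool_pos: [0.4542, 0.2955, 0.2497]
tool_rot: [1.886, 2.512, -0.001]
wrist_force: [0.0, 0.2, 0.3]
opening: 1.0
grasp_force: 0.0
```

jog_arm([
  {"tx":0,"ty":0,"tz":0,"ax":0,"ay":0,"az":0,"grip":1},
  {"tx":0,"ty":0,"tz":0,"ax":0,"ay":0,"az":0,"grip":1},
])

```text
t: 2.8
tool_pos: [0.4539, 0.2947, 0.2494]
tool_rot: [1.886, 2.513, -0.003]
wrist_force: [0.8, -0.4, 0.4]
opening: 0.998
grasp_force: 0.0
```

```bash
python3 - <<'E'
from h import *
import pickle
s=arm.state(); w=arm.grab_frame("wrist"); cv2.imwrite("pics/w3.png",w); pickle.dump(s,open("w3.pkl","wb"))
cv2.imwrite("pics/w3c.png",cv2.resize(w,None,fx=1.5,fy=1.5,interpolation=cv2.INTER_CUBIC))
print(s["t"],s["tool_pos"],s["tool_rot"])
E
```

```text
2.8 [0.45394388 0.29474184 0.24935048] [ 1.8857429   2.5126315  -0.00337001]
```

View pics/w3c.png

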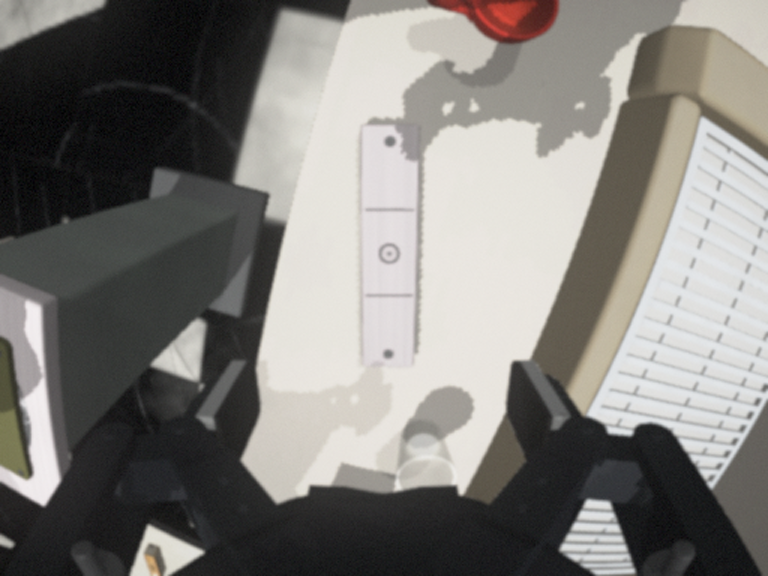

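The bar is centred beneath, with the ring at (389.5,253.5) and end dots at (390,141) and (388,354). There's free room for both fingers.

```bash
python3 - <<'E'
from h import *
import pickle
s=pickle.load(open("w3.pkl","rb")); f=lambda u,v,z: wplane((u+.5)/1.5-.5,(v+.5)/1.5-.5,z,s)
m=f(389.5,253.5,.014);a=f(390,141,.014);b=f(388,354,.014);d=a-b
y=np.arctan2(-d[0],d[1]);print(m,(a+b)/2,np.linalg.norm(d),y)
c=plan([m[0],m[1],.10],y+np.pi/2,5); plan([m[0],m[1],.071],y+np.pi/2,2,c)
E
```

```text
[0.4583106  0.29904072 0.014     ] [0.45798347 0.29905422 0.014     ] 0.1565979888456395 0.27718671326022193
1 [0.1 0.1 3. ] 0.0
2 [0.  0.1 3. ] 0.0
3 [0.1 0.1 3. ] 0.0
4 [0.1 0.1 3. ] 0.0
5 [0.  0.2 3. ] 0.01
end [0.4588 0.2987 0.0996] 1.843
1 [ 0.  -0.   1.4] -0.0
2 [ 0.  -0.   1.5] -0.0
end [0.4588 0.2987 0.0706] 1.843
```

jog_arm([
  {"tx":0.1,"ty":0.1,"tz":3,"ax":0,"ay":0,"az":0,"grip":1},
  {"tx":0,"ty":0.1,"tz":3,"ax":0,"ay":0,"az":0,"grip":1},
  {"tx":0.1,"ty":0.1,"tz":3,"ax":0,"ay":0,"az":0,"grip":1},
  {"tx":0.1,"ty":0.1,"tz":3,"ax":0,"ay":0,"az":0,"grip":1},
  {"tx":0.1,"ty":0.2,"tz":3,"ax":0,"ay":0,"az":0.01,"grip":1},
])

```text
t: 3.35
tool_pos: [0.4589, 0.2991, 0.0995]
tool_rot: [1.901, 2.5, -0.0]
wrist_force: [-0.2, 0.2, 0.2]
opening: 1.0
grasp_force: 0.0
```

jog_arm([
  {"tx":0,"ty":0,"tz":1.4,"ax":0,"ay":0,"az":0,"grip":1},
  {"tx":0,"ty":0,"tz":1.4,"ax":0,"ay":0,"az":0,"grip":1},
  {"tx":0,"ty":0,"tz":0,"ax":0,"ay":0,"az":0,"grip":0.3},
  {"tx":0,"ty":0,"tz":0,"ax":0,"ay":0,"az":0,"grip":0.3},
  {"tx":0,"ty":0,"tz":0,"ax":0,"ay":0,"az":0,"grip":0.3},
])

```text
t: 3.85
tool_pos: [0.4595, 0.3008, 0.0731]
tool_rot: [1.898, 2.502, 0.002]
wrist_force: [0.1, 1.2, -0.4]
opening: 0.648
grasp_force: 0.0
```

jog_arm([
  {"tx":0,"ty":0,"tz":0,"ax":0,"ay":0,"az":0,"grip":-0.3},
  {"tx":0,"ty":0,"tz":0,"ax":0,"ay":0,"az":0,"grip":-0.3},
  {"tx":0,"ty":0,"tz":0,"ax":0,"ay":0,"az":0,"grip":-0.3},
  {"tx":0,"ty":0,"tz":0,"ax":0,"ay":0,"az":0,"grip":-0.3},
], grip_force=40)

```text
t: 4.25
tool_pos: [0.4591, 0.3013, 0.0731]
tool_rot: [1.897, 2.503, 0.002]
wrist_force: [-1.5, -1.7, 6.0]
opening: 0.454
grasp_force: 41.9
```

jog_arm([
  {"tx":0,"ty":0,"tz":-1,"ax":0,"ay":0,"az":0,"grip":-0.3},
  {"tx":0,"ty":0,"tz":-2.5,"ax":0,"ay":0,"az":0,"grip":-0.3},
  {"tx":0,"ty":0,"tz":-4,"ax":0,"ay":0,"az":0,"grip":-0.3},
  {"tx":0,"ty":0,"tz":-4,"ax":0,"ay":0,"az":0,"grip":-0.3},
  {"tx":0,"ty":0,"tz":-3,"ax":0,"ay":0,"az":0,"grip":-0.3},
])

```text
t: 4.75
tool_pos: [0.459, 0.3015, 0.2199]
tool_rot: [1.896, 2.504, 0.004]
wrist_force: [0.9, -0.7, -1.4]
opening: 0.454
grasp_force: 41.0
```

```bash
python3 - <<'E'
from h import *
c=plan([.455,.12,.222],1.70,6)
plan([.4725,-.0565,.222],1.541,6,c)
E
```

```text
1 [-2.9 -0.9 -0. ] 0.02
2 [-2.9 -0.8 -0.1] 0.03
3 [-2.9 -0.7 -0. ] 0.02
4 [-3.  -0.7 -0. ] 0.03
5 [-3.  -0.6 -0.1] 0.02
6 [-2.9 -0.5 -0. ] 0.03
end [0.4554 0.1205 0.2219] 1.695
1 [-3.  -0.1 -0. ] 0.03
2 [-2.9  0.  -0. ] 0.02
3 [-3.   0.1 -0. ] 0.03
4 [-2.9  0.1 -0. ] 0.02
5 [-3.   0.3 -0. ] 0.03
6 [-2.9  0.3 -0. ] 0.02
end [ 0.4729 -0.056   0.2219] 1.545
```

jog_arm([
  {"tx":-2.9,"ty":-0.9,"tz":0,"ax":0,"ay":0,"az":0.02,"grip":-0.3},
  {"tx":-2.9,"ty":-0.8,"tz":-0.1,"ax":0,"ay":0,"az":0.03,"grip":-0.3},
  {"tx":-2.9,"ty":-0.7,"tz":0,"ax":0,"ay":0,"az":0.02,"grip":-0.3},
  {"tx":-3.0,"ty":-0.7,"tz":0,"ax":0,"ay":0,"az":0.03,"grip":-0.3},
  {"tx":-3.0,"ty":-0.6,"tz":-0.1,"ax":0,"ay":0,"az":0.02,"grip":-0.3},
])

```text
t: 5.25
tool_pos: [0.4551, 0.1484, 0.2193]
tool_rot: [2.044, 2.385, -0.0]
wrist_force: [1.0, 0.4, -1.7]
opening: 0.459
grasp_force: 41.0
```

jog_arm([
  {"tx":-2.9,"ty":-0.5,"tz":0,"ax":0,"ay":0,"az":0.03,"grip":-0.3},
  {"tx":-3.0,"ty":-0.1,"tz":0,"ax":0,"ay":0,"az":0.03,"grip":-0.3},
  {"tx":-2.9,"ty":0,"tz":0,"ax":0,"ay":0,"az":0.02,"grip":-0.3},
  {"tx":-3.0,"ty":0.1,"tz":0,"ax":0,"ay":0,"az":0.03,"grip":-0.3},
  {"tx":-2.9,"ty":0.1,"tz":0,"ax":0,"ay":0,"az":0.02,"grip":-0.3},
])

```text
t: 5.75
tool_pos: [0.4659, 0.0015, 0.2194]
tool_rot: [2.195, 2.247, 0.001]
wrist_force: [0.2, -0.2, -2.0]
opening: 0.459
grasp_force: 41.0
```

jog_arm([
  {"tx":-3.0,"ty":0.3,"tz":0,"ax":0,"ay":0,"az":0.03,"grip":-0.3},
  {"tx":-2.9,"ty":0.3,"tz":0,"ax":0,"ay":0,"az":0.02,"grip":-0.3},
  {"tx":0,"ty":0,"tz":0,"ax":0,"ay":0,"az":0,"grip":-0.3},
  {"tx":0,"ty":0,"tz":0,"ax":0,"ay":0,"az":0,"grip":-0.3},
])

```text
t: 6.15
tool_pos: [0.4723, -0.0567, 0.2192]
tool_rot: [-2.251, -2.191, -0.001]
wrist_force: [0.1, -0.9, -1.2]
opening: 0.462
grasp_force: 41.0
```

```bash
python3 - <<'E'
from h import *
import pickle
s=arm.state(); w=arm.grab_frame("wrist"); cv2.imwrite("pics/w4.png",w); pickle.dump(s,open("w4.pkl","wb"))
cv2.imwrite("pics/w4c.png",cv2.resize(w,None,fx=1.5,fy=1.5,interpolation=cv2.INTER_CUBIC))
Q=R.from_rotvec(s["tool_rot"]).as_matrix()
print(s["t"],s["tool_pos"],np.arctan2(Q[1,0],Q[0,0]),Q[:,2])
E
```

```text
6.15 [ 0.47233433 -0.056659    0.2191675 ] 1.5434375538016911 [-2.63944212e-05  5.48336127e-04 -9.99999849e-01]
```

View pics/w4c.png

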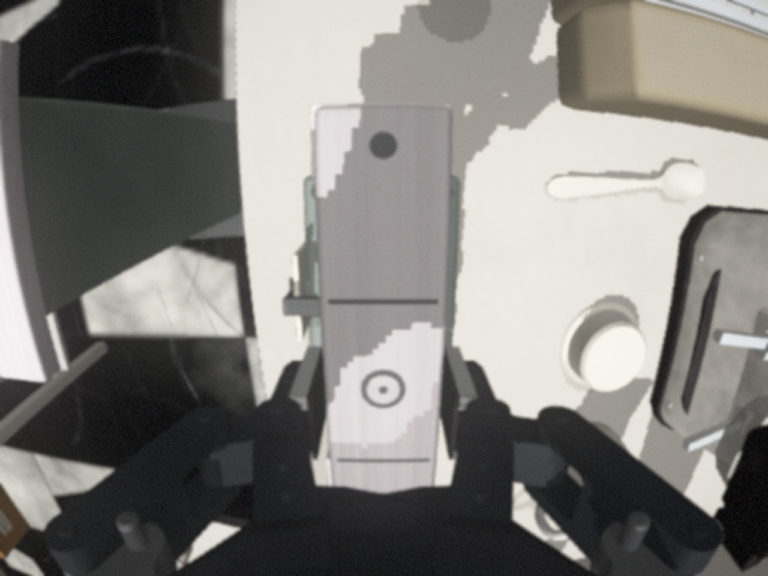

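The bar is held level-looking over the gauge: ring (382.5,389), lines at v=301 and v=460, end dot (383,145). I'll solve for its centre and pitch from these.

```bash
python3 - <<'E'
from h import *
import pickle
from scipy.optimize import least_squares
s=pickle.load(open("w4.pkl","rb")); g=lambda u,v:((u+.5)/1.5-.5,(v+.5)/1.5-.5)
P=[(383,301,.031),(382.5,389,0),(382,460,-.031),(383,145,.0783)]
for u,v,k in P: print(k,wplane(*g(u,v),.160,s).round(4))
rays=[wray(*g(u,v),s) for u,v,_ in P]
def res(p):
    c=p[:3]; d=np.array([-np.sin(p[3])*np.cos(p[4]),np.cos(p[3])*np.cos(p[4]),np.sin(p[4])]); r=[]
    for (o,q),(_,_,k) in zip(rays,P):
        q=q/np.linalg.norm(q); r.extend(np.cross(c+k*d-o,q))
    return np.array(r)*1e3
x=least_squares(res,[.47,-.06,.16,0,0]); print(x.x.round(4),np.abs(x.fun).max())
E
```

```text
0.031 [ 0.4744 -0.0268  0.16  ]
0 [ 0.4733 -0.0581  0.16  ]
-0.031 [ 0.4723 -0.0891  0.16  ]
0.0783 [0.4757 0.0202 0.16  ]
[ 0.4733 -0.058   0.1599 -0.0308 -0.0082] 0.10291185440874928
```

jog_arm([
  {"tx":0,"ty":-0.05,"tz":1.5,"ax":0,"ay":0,"az":0,"grip":-0.3},
  {"tx":0,"ty":0,"tz":1.5,"ax":0,"ay":0,"az":0,"grip":-0.3},
  {"tx":0,"ty":0,"tz":0.7,"ax":0,"ay":0,"az":0,"grip":-0.3},
  {"tx":0,"ty":0,"tz":0.4,"ax":0,"ay":0,"az":0,"grip":-0.3},
  {"tx":0,"ty":0,"tz":0.2,"ax":0,"ay":0,"az":0,"grip":-0.3},
])

```text
t: 6.7
tool_pos: [0.4718, -0.0556, 0.1759]
tool_rot: [-2.248, -2.193, 0.0]
wrist_force: [-1.4, 0.8, 0.2]
opening: 0.453
grasp_force: 41.3
```

jog_arm([
  {"tx":0,"ty":0,"tz":0,"ax":0,"ay":0,"az":0,"grip":-0.3},
  {"tx":0,"ty":0,"tz":0,"ax":0,"ay":0,"az":0,"grip":-0.3},
])

```text
t: 6.9
tool_pos: [0.4724, -0.0562, 0.1764]
tool_rot: [2.249, 2.192, 0.001]
wrist_force: [0.2, 0.5, -1.0]
opening: 0.462
grasp_force: 41.2
```

jog_arm([
  {"tx":0,"ty":0,"tz":0.1,"ax":0,"ay":0,"az":0,"grip":0.3},
  {"tx":0,"ty":0,"tz":0,"ax":0,"ay":0,"az":0,"grip":0.3},
  {"tx":0,"ty":0,"tz":0,"ax":0,"ay":0,"az":0,"grip":0.3},
  {"tx":0,"ty":0,"tz":0,"ax":0,"ay":0,"az":0,"grip":0.3},
])

```text
t: 7.3
tool_pos: [0.4723, -0.0564, 0.1751]
tool_rot: [2.25, 2.192, 0.0]
wrist_force: [-0.9, 0.7, -0.9]
opening: 0.65
grasp_force: 0.0
```

jog_arm([
  {"tx":0,"ty":0,"tz":-2,"ax":0,"ay":0,"az":0,"grip":0.3},
  {"tx":0,"ty":0,"tz":-4,"ax":0,"ay":0,"az":0,"grip":1},
  {"tx":-1,"ty":-1,"tz":-4,"ax":0,"ay":0,"az":0,"grip":1},
  {"tx":-1,"ty":-1,"tz":-2,"ax":0,"ay":0,"az":0,"grip":1},
  {"tx":0,"ty":0,"tz":0,"ax":0,"ay":0,"az":0,"grip":1},
])

```text
t: 7.8
tool_pos: [0.4524, -0.0768, 0.2982]
tool_rot: [2.248, 2.187, 0.005]
wrist_force: [0.5, -0.4, 0.1]
opening: 1.001
grasp_force: 0.0
```

jog_arm([
  {"tx":0,"ty":0,"tz":0,"ax":0,"ay":0,"az":0,"grip":1},
])

```text
t: 7.9
tool_pos: [0.4517, -0.0759, 0.295]
tool_rot: [2.25, 2.191, 0.001]
wrist_force: [1.5, 0.7, -0.2]
opening: 1.001
grasp_force: 0.0
```

```bash
python3 - <<'E'
from h import *
import pickle
s=arm.state(); w=arm.grab_frame("wrist"); cv2.imwrite("pics/w5.png",w); pickle.dump(s,open("w5.pkl","wb"))
cv2.imwrite("pics/w5c.png",cv2.resize(w,None,fx=1.5,fy=1.5,interpolation=cv2.INTER_CUBIC))
print(s["t"],s["tool_pos"])
plan([.425,-.25,.29],1.541,5)
E
```

```text
7.9 [ 0.45167828 -0.07588738  0.29497914]
1 [-3.5 -0.4  0.1] 0.0
2 [-3.5 -0.5  0.1] 0.0
3 [-3.5 -0.4  0. ] 0.0
4 [-3.5 -0.4  0.1] 0.0
5 [-3.5 -0.5  0.1] 0.0
end [ 0.4248 -0.25    0.2901] 1.545
```

View pics/w5c.png

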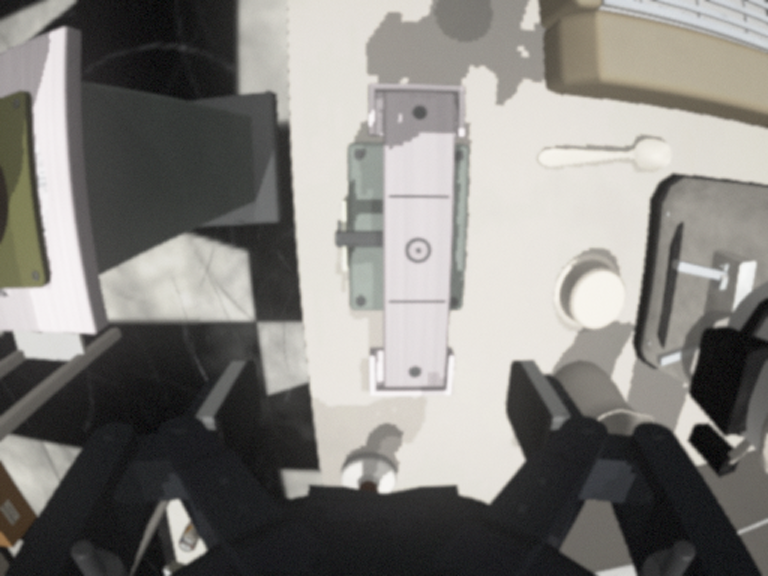

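The bar lies in both saddles between the lips: ring at (418,250.5), dots at (419.5,112) and (414.5,372). I'll check the numbers and move towards the tamper.

```bash
python3 - <<'E'
from h import *
import pickle
s=pickle.load(open("w5.pkl","rb")); f=lambda u,v,z: wplane((u+.5)/1.5-.5,(v+.5)/1.5-.5,z,s)
m=f(418,250.5,.116);a=f(419.5,112,.116);b=f(414.5,372,.116);d=a-b
print(m,(a+b)/2,np.linalg.norm(d),np.arctan2(-d[0],d[1]))
E
```

```text
[ 0.47378751 -0.05787979  0.116     ] [ 0.47368237 -0.05775647  0.116     ] 0.15702420553011456 -0.02734332948433805
```

jog_arm([
  {"tx":-3.5,"ty":-0.4,"tz":0.1,"ax":0,"ay":0,"az":0,"grip":1},
  {"tx":-3.5,"ty":-0.5,"tz":0.1,"ax":0,"ay":0,"az":0,"grip":1},
  {"tx":-3.5,"ty":-0.4,"tz":0,"ax":0,"ay":0,"az":0,"grip":1},
  {"tx":-3.5,"ty":-0.4,"tz":0,"ax":0,"ay":0,"az":0,"grip":1},
  {"tx":-3.5,"ty":-0.5,"tz":0,"ax":0,"ay":0,"az":0,"grip":1},
])

```text
t: 8.45
tool_pos: [0.4245, -0.2509, 0.2909]
tool_rot: [-2.247, -2.191, 0.001]
wrist_force: [0.7, -0.0, -0.1]
opening: 0.998
grasp_force: 0.0
```

jog_arm([
  {"tx":-3.5,"ty":0,"tz":0,"ax":0,"ay":0,"az":0,"grip":1},
  {"tx":-2.5,"ty":0,"tz":0,"ax":0,"ay":0,"az":0,"grip":1},
  {"tx":0,"ty":0,"tz":0,"ax":0,"ay":0,"az":0,"grip":1},
  {"tx":0,"ty":0,"tz":0,"ax":0,"ay":0,"az":0,"grip":1},
])

```text
t: 8.85
tool_pos: [0.423, -0.3097, 0.2911]
tool_rot: [-2.248, -2.189, -0.0]
wrist_force: [0.2, -0.2, 0.5]
opening: 1.001
grasp_force: 0.0
```

```bash
python3 - <<'E'
from h import *
import pickle
s=arm.state(); w=arm.grab_frame("wrist"); cv2.imwrite("pics/w6.png",w); pickle.dump(s,open("w6.pkl","wb"))
cv2.imwrite("pics/w6c.png",cv2.resize(w,None,fx=1.5,fy=1.5,interpolation=cv2.INTER_CUBIC))
print(s["t"],s["tool_pos"])
hsv=cv2.cvtColor(w,cv2.COLOR_BGR2HSV);m=cv2.inRange(hsv,(3,90,30),(18,255,220))
n,_,st,ce=cv2.connectedComponentsWithStats(m)
for i in range(1,n):
    if st[i,4]>60: print(st[i],ce[i].round(1))
E
```

```text
8.85 [ 0.42304904 -0.30971486  0.29109422]
[248 174  32  32 811] [263.4 189.4]
[  0 303  15  37 251] [  5.1 323.3]
```

View pics/w6c.png

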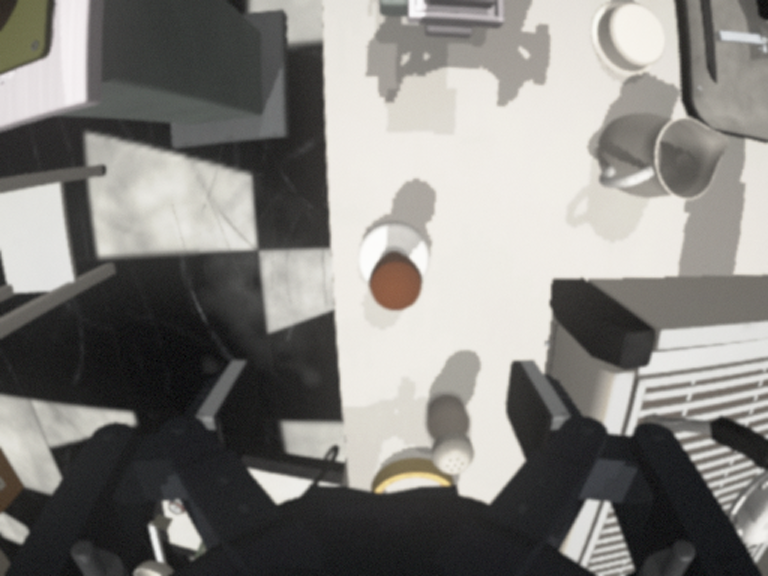

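The tamper stands at foot centre about (395,256) with its handle top at about (396,283) in the 1.5x view, and the shaker lies beyond at (450,440).

```bash
python3 - <<'E'
from h import *
import pickle
s=pickle.load(open("w6.pkl","rb")); f=lambda u,v,z: wplane((u+.5)/1.5-.5,(v+.5)/1.5-.5,z,s)
a=f(360,256,.019);b=f(430,256,.019)
print("foot",f(395,256,.019),np.linalg.norm(a-b)); t=wplane(263.4,189.8,.085,s); print("handle",t, f(396,283,.085))
c=plan([.4245,-.3205,.20],1.541,3); plan([.4245,-.3205,.117],1.541,4,c)
E
```

```text
foot [ 0.43302025 -0.31633753  0.019     ] 0.05539287205925083
handle [ 0.43158872 -0.31992971  0.085     ] [ 0.43203488 -0.31861839  0.085     ]
1 [-0.4  0.1  3. ] 0.0
2 [-0.4  0.   3.1] 0.0
3 [-0.3  0.1  3. ] 0.0
end [ 0.4248 -0.3202  0.2004] 1.545
1 [-0.  -0.   2.1] 0.0
2 [-0.  -0.   2.1] 0.0
3 [-0.  -0.   2.1] 0.0
4 [-0. -0.  2.] 0.0
end [ 0.4248 -0.3202  0.1174] 1.545
```

```bash
python3 - <<'E'
from h import *
c=plan([.432,-.3185,.20],1.541,3); plan([.432,-.3185,.118],1.541,4,c)
E
```

```text
1 [-0.3  0.3  3. ] 0.0
2 [-0.3  0.3  3.1] 0.0
3 [-0.3  0.3  3. ] 0.0
end [ 0.4319 -0.3184  0.2004] 1.545
1 [-0.   0.   2.1] 0.0
2 [-0.  0.  2.] 0.0
3 [-0.   0.   2.1] 0.0
4 [-0.  0.  2.] 0.0
end [ 0.4319 -0.3184  0.1184] 1.545
```

jog_arm([
  {"tx":-0.3,"ty":0.3,"tz":3,"ax":0,"ay":0,"az":0,"grip":1},
  {"tx":-0.3,"ty":0.3,"tz":3.1,"ax":0,"ay":0,"az":0,"grip":1},
  {"tx":-0.3,"ty":0.3,"tz":3,"ax":0,"ay":0,"az":0,"grip":1},
  {"tx":0,"ty":0,"tz":2.1,"ax":0,"ay":0,"az":0,"grip":1},
  {"tx":0,"ty":0,"tz":2,"ax":0,"ay":0,"az":0,"grip":1},
])

```text
t: 9.4
tool_pos: [0.432, -0.3174, 0.1593]
tool_rot: [-2.246, -2.193, 0.0]
wrist_force: [0.7, 0.8, 1.2]
opening: 0.997
grasp_force: 0.0
```

jog_arm([
  {"tx":0,"ty":0,"tz":2.1,"ax":0,"ay":0,"az":0,"grip":1},
  {"tx":0,"ty":0,"tz":2,"ax":0,"ay":0,"az":0,"grip":1},
  {"tx":0,"ty":0,"tz":0,"ax":0,"ay":0,"az":0,"grip":1},
])

```text
t: 9.7
tool_pos: [0.4305, -0.3164, 0.1172]
tool_rot: [-2.243, -2.19, 0.001]
wrist_force: [0.0, 0.8, -0.3]
opening: 0.997
grasp_force: 0.0
```

jog_arm([
  {"tx":0,"ty":0,"tz":0,"ax":0,"ay":0,"az":0,"grip":0.1},
  {"tx":0,"ty":0,"tz":0,"ax":0,"ay":0,"az":0,"grip":0},
  {"tx":0,"ty":0,"tz":0,"ax":0,"ay":0,"az":0,"grip":-0.1},
  {"tx":0,"ty":0,"tz":0,"ax":0,"ay":0,"az":0,"grip":-0.3},
  {"tx":0,"ty":0,"tz":0,"ax":0,"ay":0,"az":0,"grip":-0.5},
], grip_force=60)

```text
t: 10.2
tool_pos: [0.4324, -0.3198, 0.1212]
tool_rot: [2.249, 2.191, -0.0]
wrist_force: [-1.6, 0.4, 4.7]
opening: 0.388
grasp_force: 59.0
```

jog_arm([
  {"tx":0,"ty":0,"tz":0,"ax":0,"ay":0,"az":0,"grip":-0.6},
  {"tx":0,"ty":0,"tz":0,"ax":0,"ay":0,"az":0,"grip":-0.6},
])

```text
t: 10.4
tool_pos: [0.4324, -0.3198, 0.1212]
tool_rot: [2.249, 2.191, -0.0]
wrist_force: [-1.6, 0.6, 4.0]
opening: 0.386
grasp_force: 59.0
```

jog_arm([
  {"tx":0,"ty":0,"tz":-1,"ax":0,"ay":0,"az":0,"grip":-0.6},
  {"tx":0,"ty":0,"tz":-2.5,"ax":0,"ay":0,"az":0,"grip":-0.6},
  {"tx":0,"ty":0,"tz":-4.5,"ax":0,"ay":0,"az":0,"grip":-0.6},
  {"tx":0,"ty":0,"tz":-4.5,"ax":0,"ay":0,"az":0,"grip":-0.6},
  {"tx":0,"ty":0,"tz":-3.5,"ax":0,"ay":0,"az":0,"grip":-0.6},
])

```text
t: 10.9
tool_pos: [0.4322, -0.3193, 0.2827]
tool_rot: [2.249, 2.191, 0.001]
wrist_force: [0.4, -0.4, -4.1]
opening: 0.388
grasp_force: 60.7
```

```bash
python3 - <<'E'
from h import *
s=arm.state();print(s["tool_pos"],s["wrist_force"])
plan([.4737,-.0588,.275],1.541,9)
E
```

```text
[ 0.43216312 -0.31934509  0.28273999] [ 0.40793568 -0.354706   -4.11782359]
1 [2.9 0.4 0.1] 0.0
2 [2.9 0.4 0.1] 0.0
3 [2.9 0.4 0.1] 0.0
4 [2.9 0.3 0. ] 0.0
5 [2.9 0.4 0.1] 0.0
6 [2.9 0.4 0.1] 0.0
7 [2.9 0.4 0.1] 0.0
8 [2.9 0.4 0.1] 0.0
9 [3.  0.4 0.1] 0.0
end [ 0.474  -0.0583  0.2747] 1.545
```

jog_arm([
  {"tx":2.9,"ty":0.4,"tz":0.1,"ax":0,"ay":0,"az":0,"grip":-0.6},
  {"tx":2.9,"ty":0.4,"tz":0.1,"ax":0,"ay":0,"az":0,"grip":-0.6},
  {"tx":2.9,"ty":0.4,"tz":0.1,"ax":0,"ay":0,"az":0,"grip":-0.6},
  {"tx":2.9,"ty":0.3,"tz":0,"ax":0,"ay":0,"az":0,"grip":-0.6},
  {"tx":2.9,"ty":0.4,"tz":0.1,"ax":0,"ay":0,"az":0,"grip":-0.6},
])

```text
t: 11.4
tool_pos: [0.4543, -0.1736, 0.2761]
tool_rot: [-2.25, -2.191, 0.0]
wrist_force: [-0.3, 0.1, -3.7]
opening: 0.389
grasp_force: 60.7
```

jog_arm([
  {"tx":2.9,"ty":0.4,"tz":0.1,"ax":0,"ay":0,"az":0,"grip":-0.6},
  {"tx":2.9,"ty":0.4,"tz":0.1,"ax":0,"ay":0,"az":0,"grip":-0.6},
  {"tx":2.9,"ty":0.4,"tz":0.1,"ax":0,"ay":0,"az":0,"grip":-0.6},
  {"tx":2.8,"ty":0.4,"tz":0.1,"ax":0,"ay":0,"az":0,"grip":-0.6},
  {"tx":0,"ty":0,"tz":0,"ax":0,"ay":0,"az":0,"grip":-0.6},
])

```text
t: 11.9
tool_pos: [0.4737, -0.0575, 0.2719]
tool_rot: [-2.244, -2.196, -0.001]
wrist_force: [0.6, -2.1, -5.3]
opening: 0.391
grasp_force: 60.7
```

jog_arm([
  {"tx":0,"ty":0,"tz":0,"ax":0,"ay":0,"az":0,"grip":-0.6},
  {"tx":0,"ty":0,"tz":0,"ax":0,"ay":0,"az":0,"grip":-0.6},
])

```text
t: 12.1
tool_pos: [0.4736, -0.0608, 0.272]
tool_rot: [-2.251, -2.192, 0.001]
wrist_force: [0.1, -0.6, -4.8]
opening: 0.386
grasp_force: 60.7
```

```bash
python3 - <<'E'
from h import *
import pickle
s=arm.state(); w=arm.grab_frame("wrist"); cv2.imwrite("pics/w7.png",w); pickle.dump(s,open("w7.pkl","wb"))
cv2.imwrite("pics/w7c.png",cv2.resize(w,None,fx=1.5,fy=1.5,interpolation=cv2.INTER_CUBIC))
print(s["t"],s["tool_pos"],s["wrist_force"])
E
```

```text
12.1 [ 0.47360023 -0.06076971  0.27195862] [ 0.10116235 -0.58847135 -4.79346552]
```

View pics/w7c.png

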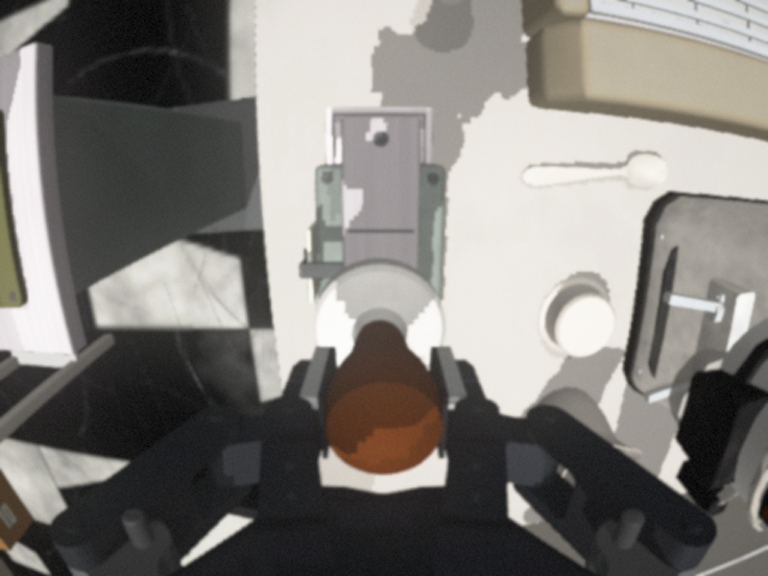

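The tamper hangs over the bar's middle: foot rim edges at u=316 and u=444 (widest at about v=325), top of the rim at v=262, handle top disk around (384,425).

```bash
python3 - <<'E'
from h import *
import pickle
s=pickle.load(open("w7.pkl","rb")); f=lambda u,v,z: wplane((u+.5)/1.5-.5,(v+.5)/1.5-.5,z,s)
z=.170
a,b,c=f(316,325,z),f(444,325,z),f(380,262,z)
print("foot L,R,far",a,b,c,np.linalg.norm(a-b),"centre",(a[0]+b[0])/2,c[1]-.0285)
for v in (470,): print("handle near edge",f(384,v,z-.019+.085)) 
print("handle sides",f(326,425,z-.019+.083),f(442,425,z-.019+.083))
w=cv2.imread("pics/w7.png");m=cv2.inRange(cv2.cvtColor(w,cv2.COLOR_BGR2HSV),(3,90,30),(18,255,255))
n,_,st,ce=cv2.connectedComponentsWithStats(m);i=1+np.argmax(st[1:,4]);print(st[i],ce[i])
print("dot",f(381,139,.116),"line",f(381,231,.116))
E
```

```text
foot L,R,far [ 0.44674375 -0.05595652  0.17      ] [ 0.50053375 -0.0573687   0.17      ] [ 0.47444294 -0.02946645  0.17      ] 0.05380853383527595 centre 0.47363875166460023 -0.05796645082635775
handle near edge [ 0.47463585 -0.07807453  0.236     ]
handle sides [ 0.45796939 -0.06192822  0.234     ] [ 0.49211739 -0.0628615   0.234     ]
[ 217  235   78   81 4793] [255.67974129 277.10849155]
dot [0.47598932 0.02037876 0.116     ] line [ 0.47470175 -0.02674304  0.116     ]
```

jog_arm([
  {"tx":0.15,"ty":0,"tz":1,"ax":0,"ay":0,"az":0,"grip":-0.6},
  {"tx":0,"ty":0,"tz":0.8,"ax":0,"ay":0,"az":0,"grip":-0.6},
  {"tx":0,"ty":0,"tz":0.5,"ax":0,"ay":0,"az":0,"grip":-0.6},
  {"tx":0,"ty":0,"tz":0.2,"ax":0,"ay":0,"az":0,"grip":-0.6},
  {"tx":0,"ty":0,"tz":0,"ax":0,"ay":0,"az":0,"grip":-0.6},
])

```text
t: 12.65
tool_pos: [0.4737, -0.0589, 0.2463]
tool_rot: [-2.25, -2.191, 0.001]
wrist_force: [0.6, -0.2, -3.7]
opening: 0.385
grasp_force: 60.7
```

jog_arm([
  {"tx":0,"ty":0,"tz":0.2,"ax":0,"ay":0,"az":0,"grip":-0.6},
  {"tx":0,"ty":0,"tz":0.2,"ax":0,"ay":0,"az":0,"grip":-0.6},
  {"tx":0,"ty":0,"tz":0.2,"ax":0,"ay":0,"az":0,"grip":-0.6},
  {"tx":0,"ty":0,"tz":0,"ax":0,"ay":0,"az":0,"grip":-0.6},
])

```text
t: 13.05
tool_pos: [0.4738, -0.0588, 0.2407]
tool_rot: [-2.25, -2.192, 0.0]
wrist_force: [-0.3, 1.0, -4.7]
opening: 0.388
grasp_force: 60.7
```

jog_arm([
  {"tx":0,"ty":0,"tz":0.2,"ax":0,"ay":0,"az":0,"grip":-0.6},
  {"tx":0,"ty":0,"tz":0.2,"ax":0,"ay":0,"az":0,"grip":-0.6},
  {"tx":0,"ty":0,"tz":0,"ax":0,"ay":0,"az":0,"grip":-0.6},
])

```text
t: 13.35
tool_pos: [0.474, -0.0589, 0.2367]
tool_rot: [-2.25, -2.192, -0.0]
wrist_force: [-0.1, -0.5, -3.4]
opening: 0.39
grasp_force: 60.7
```

jog_arm([
  {"tx":0,"ty":0,"tz":0.2,"ax":0,"ay":0,"az":0,"grip":-0.6},
  {"tx":0,"ty":0,"tz":0.2,"ax":0,"ay":0,"az":0,"grip":-0.6},
  {"tx":0,"ty":0,"tz":0,"ax":0,"ay":0,"az":0,"grip":-0.6},
  {"tx":0,"ty":0,"tz":0,"ax":0,"ay":0,"az":0,"grip":-0.6},
])

```text
t: 13.75
tool_pos: [0.4741, -0.0589, 0.2331]
tool_rot: [2.25, 2.192, 0.0]
wrist_force: [-1.4, -0.2, -0.5]
opening: 0.385
grasp_force: 61.0
```

jog_arm([
  {"tx":0,"ty":0,"tz":0.2,"ax":0,"ay":0,"az":0,"grip":-0.6},
  {"tx":0,"ty":0,"tz":0.2,"ax":0,"ay":0,"az":0,"grip":-0.6},
  {"tx":0,"ty":0,"tz":0.2,"ax":0,"ay":0,"az":0,"grip":-0.6},
  {"tx":0,"ty":0,"tz":0,"ax":0,"ay":0,"az":0,"grip":-0.6},
  {"tx":0,"ty":0,"tz":0,"ax":0,"ay":0,"az":0,"grip":-0.6},
])

```text
t: 14.25
tool_pos: [0.4741, -0.0589, 0.2272]
tool_rot: [2.25, 2.192, 0.001]
wrist_force: [-1.5, -0.1, 4.6]
opening: 0.388
grasp_force: 61.3
```

jog_arm([
  {"tx":0,"ty":0,"tz":0.15,"ax":0,"ay":0,"az":0,"grip":-0.6},
  {"tx":0,"ty":0,"tz":0.15,"ax":0,"ay":0,"az":0,"grip":-0.6},
  {"tx":0,"ty":0,"tz":0,"ax":0,"ay":0,"az":0,"grip":-0.6},
  {"tx":0,"ty":0,"tz":0,"ax":0,"ay":0,"az":0,"grip":-0.6},
  {"tx":0,"ty":0,"tz":0,"ax":0,"ay":0,"az":0,"grip":-0.6},
])

```text
t: 14.75
tool_pos: [0.4742, -0.0589, 0.2243]
tool_rot: [2.25, 2.192, 0.001]
wrist_force: [-1.6, 0.2, 6.4]
opening: 0.386
grasp_force: 61.4
```

```bash
python3 - <<'E'
from h import *
import pickle
F=[]
for i in range(4): arm.grab_frame("top"); s=arm.state(); F.append(s["wrist_force"])
print(np.mean(F,0),s["tool_pos"],s["t"])
w=arm.grab_frame("wrist"); cv2.imwrite("pics/w8.png",w)
g=w.copy()
f=lambda u,v,z: wplane(u,v,z,s)
# foot rim / dark engraved line row profile along the bar's middle column
gray=cv2.cvtColor(w,cv2.COLOR_BGR2GRAY)
# end dot of the bar: dark blob near its expected place
for u0,u1,v0,v1 in[(230,285,60,130)]:
    m=(gray[v0:v1,u0:u1]<95).astype(np.uint8); n,_,st,ce=cv2.connectedComponentsWithStats(m)
    for i in range(1,n):
        if st[i,4]>15:
            u,v=ce[i]+[u0,v0]; print(st[i],u,v,f(u,v,.102).round(4))
for y in range(100,230,4): print(y,gray[y,215:300:5])
E
```

```text
[-2.23923525  0.46443831  6.16586221] [ 0.47420303 -0.05888282  0.22432047] 14.95
[18 30 10  9 55] 252.4 94.03636363636363 [0.4759 0.0204 0.102 ]
100 [145 177 159 157 160 161 157 144 145 157 161 155 155 158 137 191 163]
104 [149 175 157 161 176 218 158 159 160 156 160 156 157 157 134 191 166]
108 [154 173 158 160 228 228 177 158 157 158 160 153 157 157 135 188 162]
112 [144 149 159 167 229 228 180 158 160 157 160 154 157 158 125 172 148]
116 [138 133 159 219 230 229 157 159 157 158 160 156 157 157 122 121 123]
120 [145 158 160 173 230 192 157 160 159 159 159 154 157 158 123 117 107]
124 [145 160 159 158 173 157 158 160 158 158 158 155 157 159 124  94  91]
128 [162 162 159 157 158 156 156 160 159 158 159 154 157 156 125 115 101]
132 [164 161 157 159 159 156 157 158 159 157 158 155 156 158 123 126 123]
136 [165 164 159 159 159 156 155 159 158 159 158 155 160 157 127 124 126]
140 [163 161 157 159 160 154 155 159 159 155 158 155 156 152 124 122 123]
144 [163 182 159 159 157 156 157 160 158 159 159 155 156 157 125 123 129]
148 [178 179 157 159 157 156 156 159 159 157 157 155 157 156 122 1
[... 787 characters left out ...]
0 199 201 202 198 198 179 146 184]
196 [212 249 203 198 201 200 200 198 198 200 198 200 200 196 189 177 185]
200 [236 252 249 198 200 199 198 201 199 198 199 199 196 200 196 199 186]
204 [250 252 252 217 198 197 200 195 195 202 199 197 197 198 218 244 192]
208 [252 252 253 201 197 192 165 165 165 163 191 198 195 246 249 249 202]
212 [252 252 252 252 251 161 159 153 151 161 156 193 208 249 250 250 212]
216 [253 252 252 253 233 151  86  69  68  76 152 169 248 250 250 250 218]
220 [252 252 253 253 203 102  71  68  66  68  82 154 250 250 250 250 221]
224 [252 253 253 253 201  68  67  66  64  65  66 159 250 250 250 249 210]
228 [252 253 253 253 219  67  66  68  68  68  65 133 250 250 250 250 194]
```

```bash
python3 - <<'E'
from h import *
s=arm.state()
L=wplane(253,166,.102,s)[1]
for v in(171,173): print("line",L,"foot lower edge",wplane(253,v,.102,s)[1])
print("upper rim",wplane(253,177.5,.121,s)[1],"mark from line",L-.031)
g=cv2.cvtColor(cv2.imread("pics/w8.png"),cv2.COLOR_BGR2GRAY);print(g[160:184,255].tolist())
E
```

```text
line -0.026929789203317546 foot lower edge -0.030346376567066978
line -0.026929789203317546 foot lower edge -0.03172070314355745
upper rim -0.02979312756062448 mark from line -0.057929789203317546
[158, 159, 160, 158, 147, 121, 111, 132, 149, 155, 160, 152, 137, 126, 129, 141, 163, 178, 187, 188, 193, 202, 205, 205]
```

```bash
python3 -c "
from station import arm
print(arm.sign_off())"
```

```text
the job is handed in; nothing more can be done
None
```

The job is handed in, with no verdict reported: the bar lies across both saddles and the gripper holds the tamper upright, about 1–2 mm from the mark, pressing about 10.4 N (yoke about 16 mm down, worked out from wrist force; pointer not read directly).

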